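# Close the last clamp of the pressure canner

### The arm

A 7-joint arm with a two-finger parallel gripper is mounted at the origin on a cart in front of the work surface, level with it; the furniture and walls round the work are solid. World frame = base frame: x ahead of the robot, y to its left, z up, the work surface at z = 0. Lengths are in m, angles in degrees, forces in N, time in s.
With the tool pointing down it reaches from about 0.425 to 0.875 m from the base axis. Payload 4.7 kg.
Tool frame: the origin (TCP) lies on the mounting face of the last link; the fingertips stand 182 mm ahead of it and the grasp point (between the pads) lies 164 mm ahead of it; z points along the fingers, y is the line along which they close (so a half turn about z gives the same grasp; the last joint's range is limited). The gripper opens to 87 mm and grips with 3 to 60 N. Pads are 19 mm wide; open, the fingers measure 117 mm over their backs; the gripper's body (75 mm by 190 mm) begins 51 mm behind the grasp point.
Start: joints at [-65.541, 18.392, -4.016, 83.108, 1.295, 78.541, -3.26], TCP at [0.261, 0.595, 0.405] pointing down, gripper open.
Joint ranges: [-163.93, 163.93], [-17.29, 119.83], [-79.2, 71.16], [3.27, 140.29], [-89.18, 269.18], [5.43, 117.66], [-154.24, 154.24]. Speed limits (degrees/s): [147.25, 147.25, 180, 180, 180, 180, 180].

### API

Orientations are given as [roll, pitch, yaw] about the fixed x, y, z axes, in that order (R = Rz(yaw) Ry(pitch) Rx(roll)).
In Python, from cell import env gives the robot as it stands.
- The arm moves only by the tool servo_tool, never from a script. Its argument "plan" is a list of rows, each an object with "xyz": the shift along the tool's x, y, z in cm, a list of three; "twist": the turn, a rotation vector about the tool's x, y, z in degrees, a list of three; "jaw": the closure, from 0 (fully open) to 1 (shut). In form: [{"xyz": [x, y, z], "twist": [wx, wy, wz], "jaw": jaw}, ...]. A call has 1 to 10 rows; each row is the pose to reach, as a shift and turn from the pose commanded when the call began, along the tool's axes at that moment; what a row does not reach only later rows make up. A row lasts 1/12 s, in which the tool goes at most 41.7 mm and 7.16 degrees, less where a joint would pass 70% of its speed; a pose out of reach is approached as far as the arm can. A call with a gripper value outside its range is refused whole. The fingers move at their own pace and stop on an object; "newtons" is the grip in N (left out, the last holds). Time passes only in rows, so rows that repeat a pose let the fingers close. It gives the time, the measured TCP pose, the force, the opening and the grip force at its end, in the units of the state.
- env.get_obs(): the state, without advancing time (a new reading comes with each control period).
- env.read_camera(name): name is "scene" or "top"; returns a dict with "img" (420x560x3 uint8, red, green, blue), "camera_matrix" (3x3 intrinsics, pixels), "k1" (the pictures are not rectified: a ray, as slopes to the right and down, at radius r is drawn at 1 + k1 r^2 times it, then the intrinsics apply), "R" (3x3) and "t" (3): a world point X has camera coordinates R X + t. Camera axes: x right, y down, z forward; pixel columns grow to the right and rows downward; lengths in m; the calibration is good to about 2 mm. A picture is of the moment at which its call begins. There is no depth.
- env.sign_off(): hands the job in; it is judged then, once.
The state is a dict: "time_s": time; "qpos": joint angles; "joint_velocities": joint speeds; "effort": joint torques, N m; "tool_pos": TCP position; "tool_rot": TCP orientation; "force": force on the tool from outside, world axes, zero at the start; "wrist_torque": the same for the moment, N m; "grip_width": finger opening in m; "grasp_force": force on a finger pad.
Only numpy, scipy, OpenCV 4.12 (cv2) and the standard library are available. Lean on these libraries where they do the work, as an engineer would, in place of code of your own. Each camera call takes 0.05 s, during which the arm holds its last target. There are 200 camera calls.

### The job

One clamp of the pressure canner is still open: with the fingertips push its leaning swing bolt upright into the slot of the lid, then turn the wing nut on it clockwise (seen from above) by pushing its wings round with the fingertips, stroke after stroke, until it is tight against its stop. Only push: do not take the wing nut or its bolt between the fingers, do not lift or drag the canner, and leave the jars and the mill beside it where they stand. Finish with the hand clear.

Things in the scene. Friction and masses are not known exactly. Their poses are not given: they have to be found in the camera images.
- canner: Grey aluminium pressure canner, 4.5 kg, loose on the worktop: body 202 mm across, rim and lid edge 220 mm across, lid edge 142 mm high. A clamp every 90 degrees round the rim; the open one is on the canner's own -x side (roughly towards the robot), the other three are tight and fixed. Black side handles reach to radius 144 mm, 89 mm high, on (-x,-y) and (+x,+y). Origin: centre of its underside; z up.
- lid_top (a point): Top of the lid's dome, on the canner's axis, 162 mm high; the dome begins at radius 82 mm, 143 mm high. Over it a black handle along the canner's y, top 192 mm high; beyond the handle (canner +x) the dial gauge and the vent weight, tops about 200 mm high.
- clamp_pin (a point): Pin of the open clamp's swing bolt, on the rim at (-124, 0, 104) mm in the canner's frame (axes as the canner's). The steel bolt, 9 mm thick, ends 90 mm from the pin. The lid's slotted lug above the pin reaches out to radius 143 mm; its top, the nut's seat, is 148 mm high, with a 2 mm lip outside the seat: keep the fingertips above that near the bolt.
- clamp_bolt (a joint): Lean of the open clamp's bolt, rad: 0 = upright in the slot (firm stop), grows as it leans outward (canner -x), at most 1.0. It stays where it is left: friction 0.28 N m, so about 4 N at its end swings it inward. Best pushed at its bare end above the wings (a wing that points outward would catch a fingertip). Until the nut is seated, 4 N outward would swing it open again.
- wing_nut (a joint): Turn of the wing nut on the bolt, rad: grows clockwise seen from above, 0 = fully backed off, 12.0 = tight (hard stop; stiffens a little before). It starts 1.2 to 2 turns from tight, sinks 4 mm a turn, turns with light friction (0.02 N m) and stays where it is left. When tight, its wings point radially to the canner.
- wing_nut_mid (a point): On the axis of the black wing nut, 18 mm above its underside, at mid-height of the wings (bolt upright: 166 mm high when tight, up to 7.5 mm more when backed off). Axes turn with the nut: x along its two wings, z along the bolt. Wings reach 32 mm from the axis, are 8.5 mm thick, from 9 mm below this point to 9 mm above; hub radius 12 mm. The bolt's end stands 20 to 28 mm above this point.
- jar_1: Glass jar with grey lid, 66 x 72 x 102 mm, loose, standing left of the work. Origin: centre of its underside.
- spice_jar_5: Spice jar with red cap, 45 mm across, 106 mm high, loose, standing right of the work. Origin: centre of its underside.
- mill_2: Small glass mill with grey top, 44 mm across, 90 mm high, loose, standing further right. Origin: centre of its underside.

How it is judged:
By the outcome, as a careful person would: the job done as asked, in the order asked, and still so for the second after the job is handed in, with the robot touching nothing.
It also fails if it takes over 69 s, if anything falls off the work surface, if the arm or the gripper's body presses on something with over 40 N, if the wrist force passes 120 N, or if a joint passes its speed limit or range.

## Working session

There is one attempt and no reset: what is moved stays moved. The work goes in short steps, Python scripts to look and compute and a tool call to move; the robot and the scene stay as the last step left them, time stands still between calls to the robot, and variables do not carry over. Pictures are saved under pics/ and viewed, at most 10 in all, crops included, and the job is handed in when it is done.

Besides the shell and the picture viewer there is one more tool, called after "Request:" as name([rows], argument=value, ...), one row to a line, values as JSON. servo_tool: Moves the arm, as the interface text tells. Its arguments: {"type":"object","properties":{"plan":{"type":"array","items":{"type":"object","properties":{"xyz":{"type":"array","items":{"type":"number"}},"twist":{"type":"array","items":{"type":"number"}},"jaw":{"type":"number"}}}},"newtons":{"type":"number"}},"required":["plan"]}

```bash
ls; mkdir -p pics; cat > h.py <<'E'
import numpy as np, cv2
from cell import env
def cam(n):
    return env.read_camera(n)
def save(c,name): cv2.imwrite('pics/'+name,c['img'][:,:,::-1])
def ray(c,u,v):
    K=np.array(c['camera_matrix']);d=np.array([(u-K[0,2])/K[0,0],(v-K[1,2])/K[1,1]]);s=d.copy()
    for _ in range(20): s=d/(1+c['k1']*(s@s))
    R=np.array(c['R']);t=np.array(c['t']);return -R.T@t, R.T@np.array([s[0],s[1],1.])
def onz(c,u,v,z):
    o,d=ray(c,u,v);return o+d*(z-o[2])/d[2]
def proj(c,X):
    R=np.array(c['R']);t=np.array(c['t']);K=np.array(c['camera_matrix']);p=R@np.array(X)+t;s=p[:2]/p[2];s=s*(1+c['k1']*(s@s));return K[0,0]*s[0]+K[0,2],K[1,1]*s[1]+K[1,2]
def tri(c1,p1,c2,p2):
    o1,d1=ray(c1,*p1);o2,d2=ray(c2,*p2)
    s=np.linalg.lstsq(np.stack([d1,-d2],1),o2-o1,rcond=None)[0]
    a=o1+s[0]*d1;b=o2+s[1]*d2;return (a+b)/2,np.linalg.norm(a-b)
E
python3 - <<'E'
from h import *
for n in('scene','top'):
    c=cam(n);save(c,n+'1.png');print(n,-np.array(c['R']).T@c['t'],np.array(c['R'])[2],c['camera_matrix'])
o=env.get_obs();print(o)
E
```

```text
pics
scene [-0.09920136  0.06044799  1.45036092] [ 0.45056786 -0.0994731  -0.88718302] [[503.626144     0.         287.22757819]
 [  0.         503.626144   210.48829299]
 [  0.           0.           1.        ]]
top [ 0.38119278 -0.08549908  1.40645038] [ 0.15543311 -0.00303816 -0.98784175] [[436.93483868   0.         279.11058205]
 [  0.         436.93483868 205.16974978]
 [  0.           0.           1.        ]]
{'time_s': 0.1, 'qpos': array([-65.53951574,  18.43525577,  -4.01487511,  83.16723426,
         1.29654629,  78.54091977,  -3.25986105]), 'joint_velocities': array([ 0.02044767, -0.15601159,  0.08869315, -0.13753688,  0.05861715,
       -0.01322847, -0.04561591]), 'effort': array([ 1.27597777e-04, -4.92570841e+01, -4.05653855e-01, -3.13397706e+01,
       -6.42997795e-02,  3.95713979e-02,  5.69843291e-05]), 'tool_pos': array([0.2607423 , 0.59521617, 0.40377145]), 'tool_rot': array([-1.79901904e+02,  7.14312391e-03,  1.56348926e+02]), 'force': array([ 0.60795561,  0.26969889, -0.74303984]), 'wrist_torque': array([-0.01583775, -0.00809961,  0.01323003]), 'grasp_force': 0.0, 'grip_width': 0.08720729132204955}
```

View pics/scene1.png

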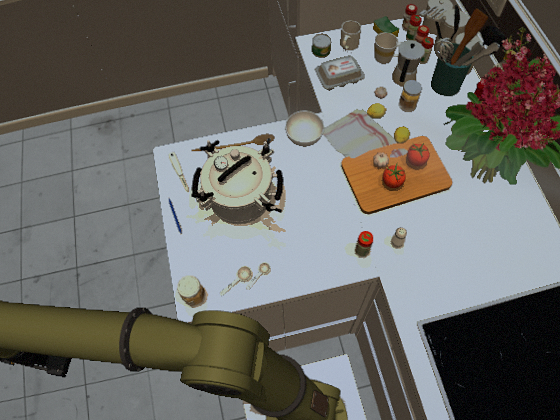

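View pics/top1.png

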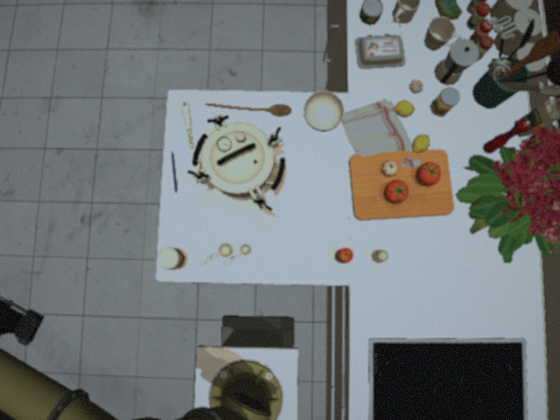

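The canner is at about (238,185) in the scene view and (238,158) in the top view. The likely open clamp is at about (262,205) in the top view, so I'll enlarge both.

```bash
python3 - <<'E'
from h import *
a=cv2.imread('pics/scene1.png')[135:235,180:300];b=cv2.imread('pics/top1.png')[108:220,178:298]
a=cv2.resize(a,(396,330),interpolation=cv2.INTER_CUBIC) if 0 else cv2.resize(a,None,fx=3.3,fy=3.3,interpolation=cv2.INTER_CUBIC)
b=cv2.resize(b,None,fx=3.3,fy=3.3,interpolation=cv2.INTER_CUBIC)
H=max(a.shape[0],b.shape[0]);o=np.zeros((H,800,3),np.uint8);o[:a.shape[0],:a.shape[1]]=a;o[:b.shape[0],400:400+b.shape[1]]=b
cv2.imwrite('pics/crop1.png',o)
c=cam('top');d=cam('scene')
print(onz(c,238,158,.15),onz(d,237,175,.15))
E
```

```text
[0.71784516 0.03532442 0.15      ] [0.71622048 0.03336265 0.15      ]
```

View pics/crop1.png

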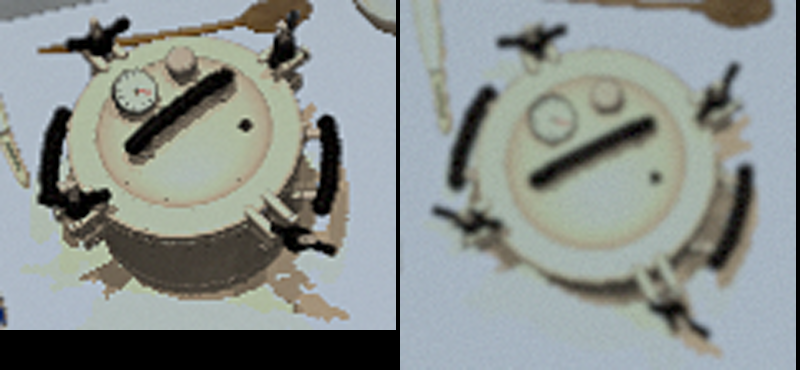

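The open clamp is the lower right one: slot prongs near (655,275) in the crop, with the bolt leaning outward to about (680,310). The canner's yaw is about 29°. Next I'll measure the black blobs (handles, wing nuts) in both views.

```bash
cat > m.py <<'E'
from h import *
def blobs(c,roi,th=60,amin=12):
    u0,u1,v0,v1=roi
    g=c['img'][v0:v1,u0:u1].max(2);g=cv2.resize(g,None,fx=4,fy=4,interpolation=cv2.INTER_LINEAR)
    n,l,s,ce=cv2.connectedComponentsWithStats((g<th).astype(np.uint8))
    out=[]
    for i in range(1,n):
        if s[i,4]>=amin*16:
            p=np.argwhere(l==i)[:,::-1];m=p.mean(0);w,V=np.linalg.eigh(np.cov((p-m).T));
            t=(p-m)@V[:,1];e=[m+V[:,1]*t.min(),m+V[:,1]*t.max()]
            f=lambda q:np.round((q+.5)/4-.5+[u0,v0],1)
            out.append((s[i,4]/16,f(m),f(e[0]),f(e[1])))
    return out
E
python3 - <<'E'
from m import *
for n,roi in(('scene',(180,300,135,235)),('top',(178,298,108,220))):
    c=cam(n);print(n)
    for b in blobs(c,roi): print(*b)
E
```

```text
scene
13.0 [268.1 140.8] [268.8 138. ] [267.4 143.7]
87.5 [209.6 146.9] [219.1 142.8] [200.5 150.8]
50.125 [265.  150.2] [268.4 145.2] [261.7 155. ]
202.9375 [233.4 168.1] [249.4 155.9] [217.8 180. ]
233.75 [198.8 187.7] [193.3 169. ] [202.7 201.2]
151.125 [278.8 185.2] [279.8 169.9] [277.8 199.5]
79.1875 [269.6 206.8] [280.6 211.2] [261.2 203.5]
top
51.5 [218.1 120.3] [227.  118.5] [208.4 122.2]
115.3125 [198.3 149. ] [203.5 134.2] [193.  163.8]
28.625 [272.6 139. ] [276.6 136. ] [268.1 142.4]
145.25 [235.6 153.5] [253.7 144.4] [217.6 162.6]
120.875 [278.7 174.4] [283.9 158.9] [274.  188.8]
32.9375 [201.3 175.4] [207.3 175.2] [194.9 175.7]
31.5625 [259.6 201.5] [263.7 201.8] [254.6 201.2]
```

```bash
python3 - <<'E'
from m import *
s=cam('scene');t=cam('top')
f=lambda n,a,b:print(n,*[np.round(x*1000,1) for x in tri(s,a,t,b)])
f('hc',(233.4,168.1),(235.6,153.5));f('hr',(249.4,155.9),(253.7,144.4));f('hl',(217.8,180),(217.6,162.6))
f('nutL',(209.6,146.9),(218.1,120.3))
for e in [((219.1,142.8),(227,118.5)),((200.5,150.8),(208.4,122.2))]: f('  e',*e)
f('nutR',(265.5,149),(272.6,139))
f('open',(269.6,206.8),(259.6,201.5))
a=onz(t,198.3,149,.083);b=onz(t,278.7,174.4,.083);print('sides',a,b,(a+b)/2, np.degrees(np.arctan2(*(b-a)[1::-1]))-225+360)
f('sideR',(278.8,185.2),(278.7,174.4))
# lid edge: dome circle & lid edge colour
for c,n in((s,'s'),(t,'t')):
    C=np.array([.717,.034,.142]);
    for p in (C,C+[.11,0,0],C-[.11,0,0],C+[0,.11,0],C-[0,.11,0]): print(n,np.round(proj(c,p),1),end=' ')
print()
E
```

```text
hc [722.7  39.8 181.7] 0.1
hr [747.8 -13.6 190.9] 2.5
hl [695.8  91.9 177.6] 1.3
nutL [828.2  97.1 165.7] 0.6
  e [829.9  67.6 175.4] 4.8
  e [823.1 126.8 162.3] 0.3
nutR [769.7 -67.4 176.9] 2.3
open [587.8 -35.3 148.2] 6.6
sides [0.7625296  0.16761654 0.083     ] [ 0.68600024 -0.08635597  0.083     ] [0.72426492 0.04063028 0.083     ] 28.23090717070636
sideR [683.7 -87.   92.1] 1.3
s [237.  176.2] s [230.3 147.3] s [244.2 207.2] s [201.5 183.9] s [272.2 168.6] t [238.7 159. ] t [240.  123.8] t [237.3 195.3] t [201.9 158.3] t [275.5 159.7]
```

```bash
python3 - <<'E'
from m import *
from scipy.optimize import least_squares
for n in('scene','top'):
    c=cam(n);im=cv2.GaussianBlur(c['img'].astype(np.float32),(0,0),.7);g=im[:,:,0]-im[:,:,2]
    C=np.array([.7235,.040]);P=[]
    for a in np.radians(np.arange(0,360,4)):
        r=np.arange(.095,.126,.0005);uv=np.array([proj(c,[*(C+q*np.array([np.cos(a),np.sin(a)])),.142]) for q in r],np.float32)
        p=cv2.remap(g,uv[:,0].copy(),uv[:,1].copy(),cv2.INTER_LINEAR)[:,0]
        d=np.gradient(p);k=d.argmin()
        if d[k]<-.8 and 2<k<len(r)-3:P.append(C+r[k]*np.array([np.cos(a),np.sin(a)]))
    P=np.array(P)
    for R in (None,.11):
        fn=(lambda x:np.hypot(*(P-x[:2]).T)-(x[2] if R is None else R))
        q=least_squares(fn,[*C,.11],loss='soft_l1',f_scale=.001);print(n,len(P),np.round(q.x*1000,1),np.median(abs(fn(q.x)))*1000)
    if n=='top':
        m=onz(c,255.3,189.4,.148)
        print(m,np.degrees(np.arctan2(m[1]-q.x[1],m[0]-q.x[0]))+180,np.hypot(*(m[:2]-q.x[:2])))
E
```

```text
scene 77 [724.7  36.6 111.9] 2.0381871961209774
scene 77 [723.2  37.6 110. ] 1.3424949478905575
top 46 [716.8  38.7 115. ] 1.2396135426217467
top 46 [721.6  40.6 110. ] 1.9683289373847654
[ 0.62453442 -0.01862469  0.148     ] 31.367799785895386 0.11369346187383214
```

Canner axis is at about (0.722, 0.039) with yaw about 28°, so the pin is at about (0.612, -0.019). With the fingers closed, I'll move to just outside the bolt, staying high, with the tool axes parallel to the canner's (yaw 118°).

Request:
servo_tool([
  {"xyz": [-49.7,-51.2,0],"twist": [0,0,38.3],"jaw": 1},
  {"xyz": [-49.7,-51.2,0],"twist": [0,0,38.3],"jaw": 1},
  {"xyz": [-49.7,-51.2,0],"twist": [0,0,38.3],"jaw": 1},
  {"xyz": [-49.7,-51.2,0],"twist": [0,0,38.3],"jaw": 1},
  {"xyz": [-49.7,-51.2,0],"twist": [0,0,38.3],"jaw": 1},
  {"xyz": [-49.7,-51.2,0],"twist": [0,0,38.3],"jaw": 1},
  {"xyz": [-49.7,-51.2,0],"twist": [0,0,38.3],"jaw": 1},
  {"xyz": [-49.7,-51.2,0],"twist": [0,0,38.3],"jaw": 1},
  {"xyz": [-49.7,-51.2,0],"twist": [0,0,38.3],"jaw": 1},
  {"xyz": [-49.7,-51.2,0],"twist": [0,0,38.3],"jaw": 1},
], newtons=20)

```text
time_s: 1.33
tool_pos: [0.4069, 0.203, 0.4051]
tool_rot: [179.9, -0.0, 118.1]
force: [1.2, 0.1, 0.1]
grip_width: 0.0283
grasp_force: 0.0
```

Request:
servo_tool([
  {"xyz": [-29.3,-3.8,0],"jaw": 1},
  {"xyz": [-29.3,-3.8,0],"jaw": 1},
  {"xyz": [-29.3,-3.8,0],"jaw": 1},
  {"xyz": [-29.3,-3.8,0],"jaw": 1},
  {"xyz": [-29.3,-3.8,0],"jaw": 1},
  {"xyz": [-29.3,-3.8,0],"jaw": 1},
  {"xyz": [-29.3,-3.8,0],"jaw": 1},
  {"xyz": [-29.3,-3.8,0],"jaw": 1},
  {"xyz": [-29.3,-3.8,0],"jaw": 1},
])

```text
validation failed for argument at $.pl...
```

```bash
cat >> m.py <<'E'
def pair(name,roi_s=(230,300,165,235),roi_t=(225,295,165,225),k=5.6):
    s=cam('scene');t=cam('top');o=np.zeros((420,800,3),np.uint8)
    for c,r,x in((s,roi_s,0),(t,roi_t,402)):
        a=c['img'][r[2]:r[3],r[0]:r[1],::-1];a=cv2.resize(a,None,fx=k,fy=k,interpolation=cv2.INTER_CUBIC)
        o[:a.shape[0],x:x+a.shape[1]]=a[:420,:398]
    cv2.imwrite('pics/'+name,o);return s,t
E
python3 - <<'E'
from m import *
pair('p2.png');o=env.get_obs();print(o['time_s'],o['tool_pos'],o['tool_rot'],o['grip_width'])
E
```

```text
1.4333 [0.4092241  0.19818879 0.4054154 ] [1.79930333e+02 9.16785127e-02 1.17395716e+02] 0.01987774003650639
```

View pics/p2.png

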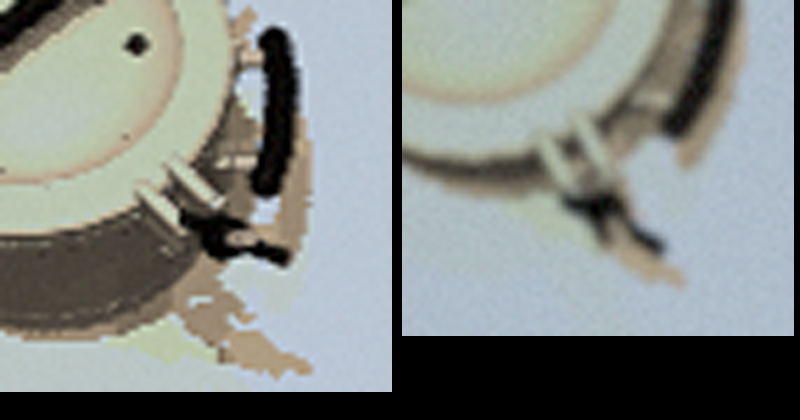

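The picture shows the scene-view bolt end (grey) at crop (240,238), the black wings running from (180,215) to (290,258), and the slot prongs ending near (180,235) and (220,202). In the top crop the prongs end near (572,185) and (612,165).

```bash
python3 - <<'E'
from m import *
s=cam('scene');t=cam('top');C=np.array([.722,.039])
for c,u,v in((s,230+200/5.6,165+219/5.6),(t,225+(591-402)/5.6,165+175/5.6)):
    p=onz(c,u-.4,v-.4,.148)[:2]-C;print('lug end',p,np.hypot(*p),np.degrees(np.arctan2(-p[1],-p[0])))
for yaw in (27,28,30):
    y=np.radians(yaw);dx=np.array([np.cos(y),np.sin(y),0]);n=np.array([-np.sin(y),np.cos(y),0]);pin=np.array([*C,.104])-.124*dx
    o,d=ray(s,230+240/5.6-.4,165+238/5.6-.4);k=((pin-o)@n)/(d@n);q=o+k*d-pin
    print(yaw,pin,'tip out',-q@dx,'up',q[2],'len',np.linalg.norm(q),'lean',np.arctan2(-q@dx,q[2]))
E
```

```text
lug end [-0.12221516 -0.06750536] 0.13961919538514067 28.913999129405116
lug end [-0.11648244 -0.06709879] 0.13442620599887536 29.943753694472786
27 [ 0.61151519 -0.01729482  0.104     ] tip out 0.05627347780574592 up 0.08649217356904258 len 0.10318721041413595 lean 0.5768104607890353
28 [ 0.6125145  -0.01921447  0.104     ] tip out 0.052053693538953984 up 0.0766152982624476 len 0.09262554150390241 lean 0.5967775102065006
30 [ 0.61461285 -0.023       0.104     ] tip out 0.044328348518345315 up 0.058173263266938155 len 0.07313775387232221 lean 0.6511404777847548
```

Request:
servo_tool([
  {"xyz": [-29.3,-3.8,0],"twist": [0,0,0],"jaw": 1},
  {"xyz": [-29.3,-3.8,0],"twist": [0,0,0],"jaw": 1},
  {"xyz": [-29.3,-3.8,0],"twist": [0,0,0],"jaw": 1},
  {"xyz": [-29.3,-3.8,0],"twist": [0,0,0],"jaw": 1},
  {"xyz": [-29.3,-3.8,0],"twist": [0,0,0],"jaw": 1},
  {"xyz": [-29.3,-3.8,0],"twist": [0,0,0],"jaw": 1},
  {"xyz": [-29.3,-3.8,0],"twist": [0,0,0],"jaw": 1},
  {"xyz": [-29.3,-3.8,0],"twist": [0,0,0],"jaw": 1},
  {"xyz": [-29.3,-3.8,0],"twist": [0,0,0],"jaw": 1},
])

```text
time_s: 2.28
tool_pos: [0.5116, -0.0725, 0.4047]
tool_rot: [-180.0, 0.1, 117.9]
force: [0.2, 1.6, 0.2]
grip_width: 0.0007
grasp_force: 0.0
```

Yaw is about 28.3° and the lean about 0.6 rad; the measured bolt length of about 90 mm matches. Tool x is now canner +y and tool y is canner +x. I'll go down outside the bolt and push its end along its arc.

Request:
servo_tool([
  {"xyz": [-0.1,0,3.0],"twist": [0,0,0],"jaw": 1},
  {"xyz": [-0.1,0,5.3],"twist": [0,0,0],"jaw": 1},
  {"xyz": [-0.1,2.5,5.3],"twist": [0,0,0],"jaw": 1},
  {"xyz": [-0.1,4.2,5.3],"twist": [0,0,0],"jaw": 1},
  {"xyz": [-0.1,5.2,4.8],"twist": [0,0,0],"jaw": 1},
  {"xyz": [-0.1,6.0,4.4],"twist": [0,0,0],"jaw": 1},
  {"xyz": [-0.1,6.8,4.0],"twist": [0,0,0],"jaw": 1},
  {"xyz": [-0.1,7.6,3.75],"twist": [0,0,0],"jaw": 1},
  {"xyz": [-0.1,8.3,3.6],"twist": [0,0,0],"jaw": 1},
  {"xyz": [-0.1,8.3,3.6],"twist": [0,0,0],"jaw": 1},
])

```text
time_s: 3.12
tool_pos: [0.5858, -0.0317, 0.3694]
tool_rot: [179.9, 0.0, 118.2]
force: [-2.4, 0.5, 0.4]
grip_width: 0.0007
grasp_force: 0.3
```

```bash
python3 - <<'E'
from m import *
pair('p3.png');o=env.get_obs();print(o['time_s'],o['tool_pos'],o['force'])
E
```

```text
3.2167 [ 0.58546866 -0.03325925  0.36945254] [-0.81759575 -0.09031001  0.99215792]
```

View pics/p3.png

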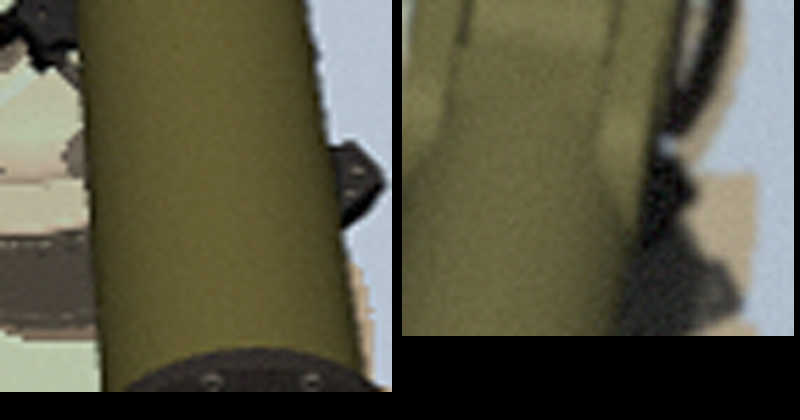

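The arm hides the clamp in both views, so I'll carry on by force in small steps.

Request:
servo_tool([
  {"xyz": [0,0.3,-0.05],"twist": [0,0,0],"jaw": 1},
  {"xyz": [0,0.6,-0.1],"twist": [0,0,0],"jaw": 1},
  {"xyz": [0,0.8,-0.1],"twist": [0,0,0],"jaw": 1},
  {"xyz": [0,1.0,-0.1],"twist": [0,0,0],"jaw": 1},
  {"xyz": [0,1.1,-0.1],"twist": [0,0,0],"jaw": 1},
  {"xyz": [0,1.1,-0.1],"twist": [0,0,0],"jaw": 1},
])

```text
time_s: 3.72
tool_pos: [0.5946, -0.0284, 0.37]
tool_rot: [180.0, 0.0, 118.0]
force: [-2.3, -2.4, 1.8]
grip_width: 0.0004
grasp_force: 1.5
```

Request:
servo_tool([
  {"xyz": [0,0.15,0],"twist": [0,0,0],"jaw": 1},
  {"xyz": [0,0.3,0],"twist": [0,0,0],"jaw": 1},
  {"xyz": [0,0.3,0],"twist": [0,0,0],"jaw": 1},
])

```text
time_s: 3.97
tool_pos: [0.5973, -0.0266, 0.3698]
tool_rot: [180.0, 0.0, 118.1]
force: [-2.0, -2.7, 2.5]
grip_width: 0.0008
grasp_force: 1.4
```

Request:
servo_tool([
  {"xyz": [0,0.15,0],"twist": [0,0,0],"jaw": 1},
  {"xyz": [0,0.3,0],"twist": [0,0,0],"jaw": 1},
  {"xyz": [0,0.3,0],"twist": [0,0,0],"jaw": 1},
])

```text
time_s: 4.22
tool_pos: [0.5999, -0.0249, 0.3697]
tool_rot: [180.0, 0.0, 118.1]
force: [-2.8, -0.8, 1.8]
grip_width: 0.0005
grasp_force: 1.3
```

Request:
servo_tool([
  {"xyz": [0,0.15,0],"twist": [0,0,0],"jaw": 1},
  {"xyz": [0,0.3,0],"twist": [0,0,0],"jaw": 1},
  {"xyz": [0,0.3,0],"twist": [0,0,0],"jaw": 1},
])

```text
time_s: 4.47
tool_pos: [0.6021, -0.0239, 0.3697]
tool_rot: [-179.9, -0.0, 118.0]
force: [-4.7, -1.8, 4.5]
grip_width: 0.0009
grasp_force: 2.7
```

Request:
servo_tool([
  {"xyz": [0,0.2,0],"twist": [0,0,0],"jaw": 1},
  {"xyz": [0,0.2,0],"twist": [0,0,0],"jaw": 1},
])

```text
time_s: 4.63
tool_pos: [0.603, -0.0237, 0.3697]
tool_rot: [-179.7, -0.1, 118.0]
force: [-8.5, -3.3, 6.9]
grip_width: 0.0006
grasp_force: 4.6
```

The force jumped to 9 N, so the bolt is at its stop. I'll back off and clear the view.

Request:
servo_tool([
  {"xyz": [0,-2,0],"twist": [0,0,0],"jaw": 1},
  {"xyz": [0,-4,-3],"twist": [0,0,0],"jaw": 1},
  {"xyz": [4,-5,-4],"twist": [0,0,0],"jaw": 1},
  {"xyz": [8,-5,-4],"twist": [0,0,0],"jaw": 1},
  {"xyz": [12,-5,-4],"twist": [0,0,0],"jaw": 1},
  {"xyz": [16,-5,-4],"twist": [0,0,0],"jaw": 1},
  {"xyz": [20,-5,-4],"twist": [0,0,0],"jaw": 1},
  {"xyz": [24,-5,-4],"twist": [0,0,0],"jaw": 1},
  {"xyz": [24,-5,-4],"twist": [0,0,0],"jaw": 1},
])

```text
time_s: 5.38
tool_pos: [0.443, 0.1745, 0.4097]
tool_rot: [179.9, -0.3, 118.8]
force: [0.0, 0.5, -0.4]
grip_width: 0.0005
grasp_force: 0.0
```

```bash
python3 - <<'E'
from m import *
s,t=pair('p4.png');o=env.get_obs();print(o['time_s'],o['tool_pos'])
for c,roi in((s,(180,300,135,235)),(t,(178,298,108,220))):
    print()
    for b in blobs(c,roi): print(*b)
E
```

```text
5.4833 [0.44624874 0.16810313 0.40980602]

84.3125 [209.6 146.9] [219.  142.8] [200.6 150.8]
47.3125 [264.9 150.4] [268.  146.2] [261.6 154.9]
196.5625 [233.4 168. ] [249.3 156. ] [217.8 180. ]
33.4375 [197.9 171.8] [198.7 167.6] [197.  176.7]
146.875 [278.8 185.2] [279.8 169.9] [277.8 199.5]
106.0 [262. 197.] [271.7 199.1] [250.6 194.4]
23.3125 [210.3 194.9] [206.9 190.6] [214.5 200.2]
27.0 [224.9 211.1] [234.5 220.5] [214.5 201. ]
55.25 [182.8 230.7] [178.3 224.6] [186.6 235.9]

48.125 [218.2 120.3] [227.  118.5] [208.6 122.2]
111.0625 [198.3 149. ] [203.5 134.3] [193.  163.8]
26.5625 [272.5 139.1] [276.3 136.2] [268.1 142.3]
138.4375 [235.6 153.5] [253.6 144.4] [217.7 162.5]
116.875 [278.7 174.5] [283.9 159. ] [274.  188.7]
28.125 [201.5 175.4] [207.3 174.9] [196.4 175.9]
26.625 [257.8 193.8] [263.3 194.9] [252.7 192.8]
```

View pics/p4.png

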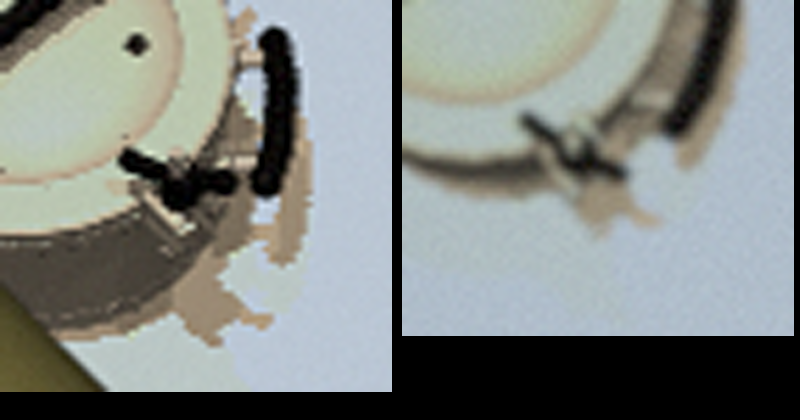

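The bolt is upright in the slot. The wing ends are at crop (125,158) and (232,182) in the scene view, and (525,120) and (625,174) in the top view.

```bash
python3 - <<'E'
from m import *
s=cam('scene');t=cam('top')
S=[(230+125/5.6-.4,165+158/5.6-.4),(230+232/5.6-.4,165+182/5.6-.4)]
T=[(225+123/5.6-.4,165+120/5.6-.4),(225+223/5.6-.4,165+174/5.6-.4)]
ex=np.array([np.cos(np.radians(28.3)),np.sin(np.radians(28.3)),0]);ey=np.array([-ex[1],ex[0],0])
for c,P in((s,S),(t,T)):
    a,b=[onz(c,*p,.171) for p in P];d=b-a;print('mid',(a+b)/2,'len',np.linalg.norm(d),'dir canner',d@ex,d@ey,np.degrees(np.arctan2(d@ey,d@ex)))
for i in(0,1):print(tri(s,S[i],t,T[i]))
E
```

```text
mid [ 0.61847333 -0.02233607  0.171     ] len 0.05799384301018096 dir canner -0.04852882748589006 -0.031752775153271816 -146.80297585262537
mid [ 0.61587913 -0.02047297  0.171     ] len 0.05882601131546739 dir canner -0.0486438166554449 -0.03307988374343173 -145.78261582294147
(array([0.62738066, 0.00424591, 0.18010765]), np.float64(0.0014741343768998416))
(array([ 0.60102583, -0.04701536,  0.17771703]), np.float64(0.0004969094118148504))
```

The bolt axis is at about (0.6165, -0.0212) and the wings at 34°/214° in the canner frame. That leaves 34+540 = 574° (1.6 turns), which fits the stated range. Plan: three inward strokes round the outer and left sides. First, transit above the start point.

Request:
servo_tool([
  {"xyz": [-4,0.9,0],"twist": [0,0,0],"jaw": 1},
  {"xyz": [-8,1.8,0],"twist": [0,0,0],"jaw": 1},
  {"xyz": [-12,2.7,0],"twist": [0,0,0],"jaw": 1},
  {"xyz": [-16,3.6,0],"twist": [0,0,0],"jaw": 1},
  {"xyz": [-20,4.5,0],"twist": [0,0,0],"jaw": 1},
  {"xyz": [-24,5.4,0],"twist": [0,0,0],"jaw": 1},
  {"xyz": [-27.7,6.1,0],"twist": [0,0,0],"jaw": 1},
  {"xyz": [-27.7,6.1,0],"twist": [0,0,0],"jaw": 1},
  {"xyz": [-27.7,6.1,0],"twist": [0,0,0],"jaw": 1},
])

```text
time_s: 6.33
tool_pos: [0.6318, -0.0548, 0.4089]
tool_rot: [-179.9, 0.1, 117.6]
force: [-0.9, 1.7, -0.7]
grip_width: 0.0007
grasp_force: 0.0
```

```bash
cat > w.py <<'E'
from h import *
A=np.array([.6165,-.0212])
def where():
    o=env.get_obs();y=np.radians(o['tool_rot'][2]);d=o['tool_pos'][:2]-A
    tx=np.array([np.cos(y),np.sin(y)]);ty=np.array([np.sin(y),-np.cos(y)])
    print('t',o['time_s'],'yaw',o['tool_rot'][2],'px,py mm',d@tx*1000,d@ty*1000,'tip z',(o['tool_pos'][2]-.182)*1000,'F tool',o['force'][:2]@tx,o['force'][:2]@ty)
if __name__=='__main__': where()
E
python3 w.py
```

```text
t 6.3333 yaw 117.60957355753122 px,py mm -36.896232305188896 -1.990231280682665 tip z 226.90102969792974 F tool 1.8795323249335487 -0.01698491279925418
```

Request:
servo_tool([
  {"xyz": [0.6,0.2,2.5],"twist": [0,0,0],"jaw": 1},
  {"xyz": [0.6,0.2,5],"twist": [0,0,0],"jaw": 1},
  {"xyz": [0.6,0.2,6.8],"twist": [0,0,0],"jaw": 1},
  {"xyz": [0.6,0.2,6.8],"twist": [0,0,0],"jaw": 1},
  {"xyz": [0.6,0.2,6.8],"twist": [0,0,0],"jaw": 1},
])

```text
time_s: 6.75
tool_pos: [0.6296, -0.0434, 0.3414]
tool_rot: [-179.9, -0.1, 118.1]
force: [-0.0, 0.3, 1.1]
grip_width: 0.0002
grasp_force: 0.0
```

```bash
python3 w.py
```

```text
t 6.75 yaw 118.07972320475164 px,py mm -25.781737329089346 1.1178139521333796 tip z 159.40612856803367 F tool 0.23429244763981505 0.10862744397463787
```

Request:
servo_tool([
  {"xyz": [0,-0.8,0],"twist": [0,0,0],"jaw": 1},
  {"xyz": [0.2,-1.5,0],"twist": [0,0,0],"jaw": 1},
  {"xyz": [0.6,-2.1,0],"twist": [0,0,0],"jaw": 1},
  {"xyz": [1.2,-2.5,0],"twist": [0,0,0],"jaw": 1},
  {"xyz": [1.9,-2.75,0],"twist": [0,0,0],"jaw": 1},
  {"xyz": [2.6,-2.8,0],"twist": [0,0,0],"jaw": 1},
  {"xyz": [3.3,-2.75,0],"twist": [0,0,0],"jaw": 1},
  {"xyz": [3.95,-2.5,0],"twist": [0,0,0],"jaw": 1},
  {"xyz": [4.55,-2.1,0],"twist": [0,0,0],"jaw": 1},
  {"xyz": [4.95,-1.5,0],"twist": [0,0,0],"jaw": 1},
])

```text
time_s: 7.58
tool_pos: [0.5934, -0.0061, 0.3416]
tool_rot: [-180.0, -0.1, 118.1]
force: [0.5, -1.2, -0.7]
grip_width: 0.0006
grasp_force: 0.9
```

```bash
python3 w.py
```

```text
t 7.5833 yaw 118.10879877848468 px,py mm 24.211555070119683 -13.31275729694962 tip z 159.5682316403146 F tool -1.30234275901166 -0.1682501006114025
```

Request:
servo_tool([
  {"xyz": [0.2,0.65,0],"twist": [0,0,0],"jaw": 1},
  {"xyz": [0.3,1.35,0],"twist": [0,0,0],"jaw": 1},
  {"xyz": [0.2,2.05,0],"twist": [0,0,0],"jaw": 1},
  {"xyz": [-0.1,2.7,0],"twist": [0,0,0],"jaw": 1},
  {"xyz": [-0.45,3.35,0],"twist": [0,0,0],"jaw": 1},
  {"xyz": [-0.85,4.0,0],"twist": [0,0,0],"jaw": 1},
  {"xyz": [-1.4,4.3,0],"twist": [0,0,0],"jaw": 1},
  {"xyz": [-2.0,4.35,0],"twist": [0,0,0],"jaw": 1},
  {"xyz": [-2.0,4.35,0],"twist": [0,0,0],"jaw": 1},
])

```text
time_s: 8.33
tool_pos: [0.6422, -0.0064, 0.3418]
tool_rot: [180.0, 0.1, 117.9]
force: [-0.1, 1.1, 0.6]
grip_width: 0.0006
grasp_force: 0.4
```

```bash
python3 w.py
```

```text
t 8.3333 yaw 117.94119276331085 px,py mm 1.058323385140515 29.64715641680671 tip z 159.80874852289213 F tool 0.98630028415739 0.45387500056655194
```

Request:
servo_tool([
  {"xyz": [0.3,0.1,-2.5],"twist": [0,0,0],"jaw": 1},
  {"xyz": [0.2,0,-4.6],"twist": [0,0,0],"jaw": 1},
  {"xyz": [-0.7,-2.8,-4.6],"twist": [0,0,0],"jaw": 1},
  {"xyz": [-1.5,-5.6,-4.6],"twist": [0,0,0],"jaw": 1},
  {"xyz": [-1.5,-5.6,-4.0],"twist": [0,0,0],"jaw": 1},
  {"xyz": [-1.5,-5.6,-1.5],"twist": [0,0,0],"jaw": 1},
  {"xyz": [-1.5,-5.6,0],"twist": [0,0,0],"jaw": 1},
  {"xyz": [-1.5,-5.6,0],"twist": [0,0,0],"jaw": 1},
])

```text
time_s: 9.0
tool_pos: [0.5976, -0.0446, 0.3388]
tool_rot: [-179.8, -0.1, 118.0]
force: [-0.3, -0.2, 0.3]
grip_width: 0.0002
grasp_force: 0.0
```

```bash
python3 w.py
```

```text
t 9.0 yaw 117.98341367090251 px,py mm -11.84066147949725 -27.6603944123563 tip z 156.80793820649603 F tool 0.01546229824575271 -0.3674549090286591
```

Request:
servo_tool([
  {"xyz": [0.7,0,-0.1],"twist": [0,0,0],"jaw": 1},
  {"xyz": [1.4,0,-0.1],"twist": [0,0,0],"jaw": 1},
  {"xyz": [2.1,0.2,-0.1],"twist": [0,0,0],"jaw": 1},
  {"xyz": [2.7,0.4,-0.1],"twist": [0,0,0],"jaw": 1},
  {"xyz": [3.2,0.8,-0.1],"twist": [0,0,0],"jaw": 1},
  {"xyz": [3.6,1.4,-0.1],"twist": [0,0,0],"jaw": 1},
  {"xyz": [3.85,2.05,-0.1],"twist": [0,0,0],"jaw": 1},
  {"xyz": [3.9,2.75,-0.1],"twist": [0,0,0],"jaw": 1},
  {"xyz": [3.8,3.45,-0.1],"twist": [0,0,0],"jaw": 1},
  {"xyz": [3.55,4.1,-0.1],"twist": [0,0,0],"jaw": 1},
])

```text
time_s: 9.83
tool_pos: [0.6194, 0.0075, 0.3426]
tool_rot: [180.0, -0.0, 118.1]
force: [-0.4, 1.2, 0.5]
grip_width: 0.0002
grasp_force: 0.4
```

```bash
python3 w.py
```

```text
t 9.8333 yaw 118.11365728251971 px,py mm 23.94901162105334 16.037521358308595 tip z 160.5996898178597 F tool 1.24391365932527 0.24101910596141646
```

Request:
servo_tool([
  {"xyz": [-0.4,0.5,0.1],"twist": [0,0,0],"jaw": 1},
  {"xyz": [-0.8,1.0,0.1],"twist": [0,0,0],"jaw": 1},
  {"xyz": [-1.4,1.3,0.1],"twist": [0,0,0],"jaw": 1},
  {"xyz": [-2.2,1.35,0.1],"twist": [0,0,0],"jaw": 1},
  {"xyz": [-2.2,1.35,0.1],"twist": [0,0,0],"jaw": 1},
  {"xyz": [-1.9,1.4,-2.5],"twist": [0,0,0],"jaw": 1},
  {"xyz": [-2.0,1.3,-4.6],"twist": [0,0,0],"jaw": 1},
  {"xyz": [-2.9,-1.5,-4.6],"twist": [0,0,0],"jaw": 1},
  {"xyz": [-3.8,-4.3,-4.6],"twist": [0,0,0],"jaw": 1},
  {"xyz": [-3.8,-4.3,-4.0],"twist": [0,0,0],"jaw": 1},
])

```text
time_s: 10.67
tool_pos: [0.5959, -0.0545, 0.3851]
tool_rot: [179.9, 0.2, 117.6]
force: [-0.1, -2.1, 0.1]
grip_width: 0.0004
grasp_force: 0.0
```

Request:
servo_tool([
  {"xyz": [0,0,2.0],"twist": [0,0,0],"jaw": 1},
  {"xyz": [0,0,4.0],"twist": [0,0,0],"jaw": 1},
  {"xyz": [0,0,4.0],"twist": [0,0,0],"jaw": 1},
])

```text
time_s: 10.92
tool_pos: [0.597, -0.0479, 0.3394]
tool_rot: [-179.7, -0.1, 118.0]
force: [-0.8, 0.3, -0.3]
grip_width: 0.0002
grasp_force: 0.0
```

```bash
python3 w.py
```

```text
t 10.9167 yaw 117.97171033188377 px,py mm -14.383651129452915 -29.765689812894422 tip z 157.40281080382084 F tool 0.6657166304898445 -0.5913864284053046
```

Request:
servo_tool([
  {"xyz": [0.7,0.1,-0.1],"twist": [0,0,0],"jaw": 1},
  {"xyz": [1.4,0.2,-0.1],"twist": [0,0,0],"jaw": 1},
  {"xyz": [2.2,0.3,-0.1],"twist": [0,0,0],"jaw": 1},
  {"xyz": [2.9,0.6,-0.1],"twist": [0,0,0],"jaw": 1},
  {"xyz": [3.45,1.0,-0.1],"twist": [0,0,0],"jaw": 1},
  {"xyz": [3.85,1.6,-0.1],"twist": [0,0,0],"jaw": 1},
  {"xyz": [4.1,2.3,-0.1],"twist": [0,0,0],"jaw": 1},
  {"xyz": [4.15,3.0,-0.1],"twist": [0,0,0],"jaw": 1},
  {"xyz": [4.1,3.7,-0.1],"twist": [0,0,0],"jaw": 1},
  {"xyz": [4.1,3.7,-0.1],"twist": [0,0,0],"jaw": 1},
])

```text
time_s: 11.75
tool_pos: [0.6131, 0.0077, 0.3435]
tool_rot: [180.0, 0.0, 118.1]
force: [0.2, 0.7, -0.0]
grip_width: -0.0
grasp_force: 0.2
```

```bash
python3 w.py
```

```text
t 11.75 yaw 118.13496398457188 px,py mm 27.054387732147145 10.603655239077558 tip z 161.4914301387724 F tool 0.5606442462846194 0.47658648595833997
```

Request:
servo_tool([
  {"xyz": [-0.2,0.5,0.1],"twist": [0,0,0],"jaw": 1},
  {"xyz": [-0.45,1.0,0.2],"twist": [0,0,0],"jaw": 1},
  {"xyz": [-0.7,1.4,0.2],"twist": [0,0,0],"jaw": 1},
  {"xyz": [-0.9,1.6,0.2],"twist": [0,0,0],"jaw": 1},
  {"xyz": [-1.1,1.7,0.2],"twist": [0,0,0],"jaw": 1},
  {"xyz": [-1.1,1.7,0.2],"twist": [0,0,0],"jaw": 1},
])

```text
time_s: 12.25
tool_pos: [0.6322, 0.0045, 0.3414]
tool_rot: [-180.0, -0.0, 118.0]
force: [-0.7, 1.2, -2.1]
grip_width: 0.0003
grasp_force: 1.0
```

```bash
python3 w.py
```

```text
t 12.25 yaw 118.03092300622417 px,py mm 15.312483232379853 25.902537096690818 tip z 159.4482416276896 F tool 1.382439573950509 -0.034566527328418806
```

Request:
servo_tool([
  {"xyz": [-0.15,0.05,0],"twist": [0,0,0],"jaw": 1},
  {"xyz": [-0.3,0.1,0],"twist": [0,0,0],"jaw": 1},
  {"xyz": [-0.3,0.1,0],"twist": [0,0,0],"jaw": 1},
])

```text
time_s: 12.5
tool_pos: [0.6334, 0.0035, 0.3414]
tool_rot: [-179.9, -0.3, 118.1]
force: [-5.4, 4.1, 1.0]
grip_width: 0.0002
grasp_force: 3.3
```

```bash
python3 w.py
```

```text
t 12.5 yaw 118.09744503985317 px,py mm 13.892931577861887 26.524089555748944 tip z 159.38441197565734 F tool 6.1583193644342 -2.802201564358109
```

Request:
servo_tool([
  {"xyz": [-0.1,0,0],"twist": [0,0,0],"jaw": 1},
  {"xyz": [-0.15,0,0],"twist": [0,0,0],"jaw": 1},
  {"xyz": [-0.15,0,0],"twist": [0,0,0],"jaw": 1},
])

```text
time_s: 12.75
tool_pos: [0.6337, 0.0032, 0.3414]
tool_rot: [-179.9, -0.4, 118.1]
force: [-8.3, 5.8, 2.0]
grip_width: 0.0007
grasp_force: 4.4
```

```bash
python3 w.py
```

```text
t 12.75 yaw 118.14587212033554 px,py mm 13.410884090951173 26.647818693141623 tip z 159.36815458920546 F tool 9.05097413757883 -4.623616104161584
```

The force rose from 6 to 9 N with only 0.5 mm of travel, at the expected tight position. I'll back off, lift and look.

Request:
servo_tool([
  {"xyz": [0.8,0,0],"twist": [0,0,0],"jaw": 1},
  {"xyz": [1.2,0,-2.5],"twist": [0,0,0],"jaw": 1},
  {"xyz": [1.5,0,-6],"twist": [0,0,0],"jaw": 1},
  {"xyz": [5,-1.5,-7],"twist": [0,0,0],"jaw": 1},
  {"xyz": [9,-3,-7],"twist": [0,0,0],"jaw": 1},
  {"xyz": [13,-4.5,-7],"twist": [0,0,0],"jaw": 1},
  {"xyz": [17,-6,-7],"twist": [0,0,0],"jaw": 1},
  {"xyz": [21,-8,-7],"twist": [0,0,0],"jaw": 1},
  {"xyz": [24,-10,-7],"twist": [0,0,0],"jaw": 1},
  {"xyz": [24,-10,-7],"twist": [0,0,0],"jaw": 1},
])

```text
time_s: 13.58
tool_pos: [0.4288, 0.1702, 0.4121]
tool_rot: [179.9, -0.2, 118.6]
force: [-0.3, 0.4, 0.0]
grip_width: 0.0005
grasp_force: 0.0
```

```bash
python3 - <<'E'
from m import *
s,t=pair('p5.png');o=env.get_obs();print(o['time_s'],o['tool_pos'])
for c,roi in((s,(180,300,135,235)),(t,(178,298,108,220))):
    print()
    for b in blobs(c,roi): print(*b)
E
```

```text
13.6833 [0.43335585 0.16630393 0.41267189]

84.1875 [209.5 146.9] [219.  142.9] [200.6 150.8]
47.0 [264.9 150.4] [268.1 146.1] [261.6 154.9]
196.5625 [233.4 168.1] [249.3 156. ] [217.8 180. ]
39.5625 [197.7 172.4] [198.9 167.6] [196.3 177.7]
146.8125 [278.8 185.2] [279.8 169.9] [277.8 199.5]
85.5 [261.9 197.8] [268.3 204.2] [253.7 189.5]
13.0625 [222.  208.4] [227.2 213.3] [216.9 203.6]
52.0625 [182.8 230.9] [178.5 225.8] [186.9 236. ]

48.0 [218.2 120.3] [227.  118.5] [208.7 122.3]
110.9375 [198.2 149. ] [203.5 134.3] [193.  163.7]
26.75 [272.5 139. ] [276.5 136.2] [268.  142.3]
139.5625 [235.6 153.5] [253.6 144.4] [217.6 162.5]
115.8125 [278.7 174.5] [283.9 159. ] [274.1 188.7]
29.9375 [201.2 175.4] [207.3 175. ] [195.  175.7]
20.625 [257.  194.9] [254.5 191.8] [260.3 199. ]
```

View pics/p5.png

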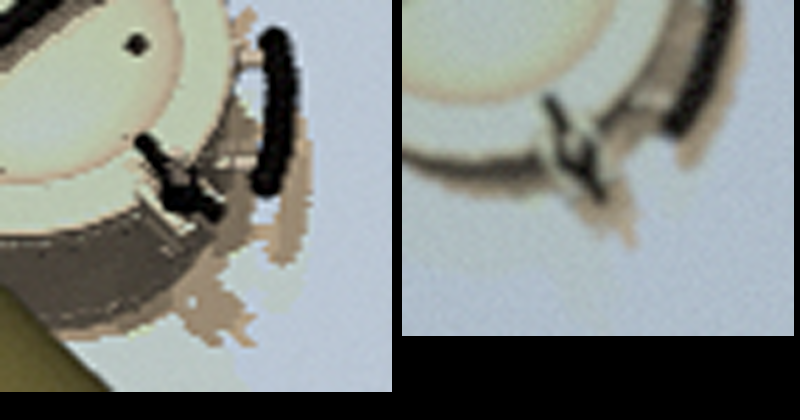

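The wings now look radial: scene crop (140,140) to (218,213), top crop (548,98) to (602,200). The canner's blobs haven't shifted. I'll check the wing angle and nut height.

```bash
python3 - <<'E'
from m import *
s=cam('scene');t=cam('top')
S=[(230+140/5.6-.4,165+140/5.6-.4),(230+218/5.6-.4,165+213/5.6-.4)]
T=[(225+146/5.6-.4,165+98/5.6-.4),(225+200/5.6-.4,165+200/5.6-.4)]
for c,P in((s,S),(t,T)):
    a,b=[onz(c,*p,.166) for p in P];d=b-a;print('mid',(a+b)/2,'len',np.linalg.norm(d),np.degrees(np.arctan2(-d[1],-d[0])))
for i in(0,1):print(tri(s,S[i],t,T[i]))
o=env.get_obs();print(o['force'],abs(o['joint_velocities']).max())
E
```

```text
mid [ 0.61757149 -0.02203802  0.166     ] len 0.060597922552260555 29.800491635079208
mid [ 0.61584501 -0.02023802  0.166     ] len 0.060543941194267155 29.041650759258626
(array([ 0.64109838, -0.00629486,  0.17106709]), np.float64(0.0008925849119098534))
(array([ 0.58806008, -0.0359048 ,  0.17246794]), np.float64(0.0014845502065931743))
[0.49131392 0.82991444 0.45958251] 1.0745954551618782
```

```bash
python3 -c "
from cell import env
print(env.sign_off())"
```

```text
the job is handed in; nothing more can be done
None
```

The job is handed in: the swing bolt is upright in its slot, and the wing nut is turned clockwise to its stop with its wings radial to within about 1°. The canner did not visibly shift, and the hand is clear.

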